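# Find the rattling weight case and show it to the scanner

## Robot

A 6-joint arm with a two-finger parallel gripper is mounted at the origin on a cart in front of the work surface, level with it; the furniture and walls round the work are solid. World frame = base frame: x ahead of the robot, y to its left, z up, the work surface at z = 0. Lengths are in m, angles in rad, forces in N, time in s.
With the tool pointing down it reaches from about 0.35 to 0.775 m from the base axis. Payload 7.3 kg.
Tool frame: the origin (TCP) lies midway between the tips of the shut fingers; the grasp point (between the pads) lies 19 mm behind it (arm.grip_depth is the distance from the TCP to the grasp point, in m); z points along the fingers, y is the line along which they close (so a half turn about z gives the same grasp; the last joint's range is limited). The gripper opens to 92 mm and grips with 3 to 60 N. Pads are 19 mm wide; open, the fingers measure 130 mm over their backs; the gripper's body (75 mm by 190 mm) begins 47 mm behind the grasp point.
Start: joints at [1.036, 0.342, 1.524, -0, 1.275, -0.146], TCP at [0.199, 0.486, 0.227] pointing down, gripper open.
Joint ranges: [-2.53, 2.53], [-0.77, 2.02], [0.04, 2.7], [-1, 4.14], [0.28, 2.66], [-3.11, 3.11]. Speed limits (rad/s): [2.57, 2.57, 3.14, 3.14, 3.14, 3.14].

## Interface

Orientations are given as a rotation vector (axis times angle).
In Python, from cell import arm gives the robot as it stands.
- The arm moves only by the tool carry_out, never from a script. Its argument "targets" is one flat list of numbers, 4 for each row, row after row: the shift along the world's x, y, z as a fraction of full scale, then the turn about the world's z as a fraction of full scale. A call has 1 to 12 rows; each row shifts and turns the commanded pose from where the row before left it; what a row does not reach is not made up. Full scale, the value 1, is 400 mm for a shift and 30 degrees for a turn. A row lasts 1/10 s, in which the tool goes at most 50 mm and 8.59 degrees, less where a joint would pass 70% of its speed; a pose out of reach is approached as far as the arm can. A call with a number of a shift or a turn outside -1 to 1 is refused whole. A call with a gripper value outside its range is refused whole. "jaw" is the gripper command: -1 is shut, 1 is fully open, values between are in proportion, set as the call begins (left out, the last holds). The fingers move at their own pace and stop on an object; "force" is the grip in N (left out, the last holds). Time passes only in rows, so rows that do not move let the fingers close. It gives the time, the measured TCP pose, the force, the opening and the grip force at its end, in the units of the state.
- arm.get_obs(): the state, without advancing time (a new reading comes with each control period).
- arm.get_image(name): name is "scene" or "top" or "wrist"; returns a dict with "image" (420x560x3 uint8, red, green, blue), "fx", "fy", "cx", "cy" (pixels), "k1" (the pictures are not rectified: a ray, as slopes to the right and down, at radius r is drawn at 1 + k1 r^2 times it, then the intrinsics apply), "extrinsics" (4x4, takes a point from world to camera coordinates). Camera axes: x right, y up, looking along -z (the intrinsics and any distortion apply to the point x, -y, -z); pixel columns grow to the right and rows downward; lengths in m; the calibration is good to about 2 mm. A picture is of the moment at which its call begins. There is no depth.
- arm.job_done(): hands the job in; it is judged then, once.
Trained networks look in a picture, given as the dict that the camera call returned (one of the last four; its "shot" number tells which), for a name from the list of things; names that differ only in an ending like _2 or _b are one class to them, and where a whole thing is asked for, a point or a joint stands for the part that bears it (a point fixed in the world has none). Each returns a list of dicts, best first, with "score" (0 to 1); they miss things now and then, are a little off and sometimes report something else, mostly with a low value. They report only what shows in the picture. A call takes as long as a camera call.
- arm.recognise(label, picture): "bbox" ([centre column, centre row, width, height] in pixels, round what is visible of it).
The state is a dict: "time": time; "q": joint angles; "dq": joint speeds; "joint_efforts": joint torques, N m; "eef_pos": TCP position; "tcp_rot": TCP orientation; "force": force on the tool from outside, world axes, zero at the start; "wrist_torque": the same for the moment, N m; "gripper_width": finger opening in m; "grasp_force": force on a finger pad.
Only numpy, scipy, OpenCV 4.12 (cv2) and the standard library are available. Lean on these libraries where they do the work, as an engineer would, in place of code of your own. Each camera call takes 0.05 s, during which the arm holds its last target. There are 200 camera calls.

## Task

One of the three sealed check-weight cases in the tray has its weight loose inside: lift them out one at a time, shake each to and fro lengthwise several times, and put a sound one fully back down in a bay before you take the next, until you have found the one that rattles. Present that case, and no other, to the stand scanner so that it is booked out as damaged: held level and steady, the label on either of its ends squarely facing the middle of the scanner window about 10 cm away, and finish still holding it there. Do not knock the timer or the white pot aside.

Things in the scene. Friction and masses are not known exactly. Their poses are not given: they have to be found in the camera images.
- case_a: sealed rigid case, white with blue lid, red seal and barcode label on both ends; 128 long (own x) x 42 wide (y) x 72 high (z), smooth sides; 0.33 to 0.42 kg; origin at the centre of the underside, centre of mass about 36 above it. Starts upright in a bay. In one of the three cases (any) the hidden 0.2 kg steel weight rolls freely up to 40 either way along the length; in the other two it sits tight
- case_b: a case that looks the same as case_a. A loose weight can only be felt through the grip, as knocks or as a balance that shifts lengthwise when the case is shaken or tipped
- case_c: a case that looks the same as case_a. Grip cases firmly across the middle of their sides: held loosely they turn between the pads when shaken
- tray: grey tray, fixed, 148 (x) x 238 (y) x 26 high, with three bays side by side along its y, 88 apart; origin at the centre of the underside, z up. Cases stand in the bays, length along the tray's x, tops 80 above the worktop (54 stands out of the tray); a bay is 3 wider than a case on each side, mouth chamfered
- tray_hole0 (a point): centre of the mouth of the first bay (tray y = -88), 26 above the worktop; the bay is 18 deep, its floor 8 above the worktop
- tray_hole1 (a point): the same for the middle bay
- tray_hole2 (a point): the same for the third bay (tray y = +88)
- scanner: hands-free barcode scanner on a round black foot (96 across), fixed, 195 high; grey head 74 wide with a dark upright window on its front; origin at the centre of the underside, z up, its own -x is the way the window looks (level). Carry cases clear of the big white analyser with blue foot, 200 high, that stands behind the worktop's middle, its nearest corner beside the place where the case is shown
- scanner_window (a point): middle of the scanner's window, 150 above the worktop; same axes as the scanner: a thing in front of the window has negative x here. The middle of a case's end label is 32 above the case's underside and 64 from its middle
- timer: white bench timer, 58 x 62 x 18, bystander; origin under its centre
- sample_pot: white lidded pot, 45 across, 48 high, bystander; origin under its centre

How it is judged:
On the way, in this order (a step that is already met when the one before it is completed fails the run):
1. the case with the loose weight has been lifted out and its weight has rolled to one end (((distance between loose_weight_c0 and case_a below 0.065 m and height (world z) of case_a above 0.045 m and x of loose_weight_c0 in the frame of case_a above 0.018 m) or (distance between loose_weight_c0 and case_b below 0.065 m and height (world z) of case_b above 0.045 m and x of loose_weight_c0 in the frame of case_b above 0.018 m) or (distance between loose_weight_c0 and case_c below 0.065 m and height (world z) of case_c above 0.045 m and x of loose_weight_c0 in the frame of case_c above 0.018 m))).
2. shaken: still lifted, the weight has run to the other end (((distance between loose_weight_c0 and case_a below 0.065 m and height (world z) of case_a above 0.045 m and x of loose_weight_c0 in the frame of case_a below -0.018 m) or (distance between loose_weight_c0 and case_b below 0.065 m and height (world z) of case_b above 0.045 m and x of loose_weight_c0 in the frame of case_b below -0.018 m) or (distance between loose_weight_c0 and case_c below 0.065 m and height (world z) of case_c above 0.045 m and x of loose_weight_c0 in the frame of case_c below -0.018 m))).
3. shaken: and back again to the first end (((distance between loose_weight_c0 and case_a below 0.065 m and height (world z) of case_a above 0.045 m and x of loose_weight_c0 in the frame of case_a above 0.018 m) or (distance between loose_weight_c0 and case_b below 0.065 m and height (world z) of case_b above 0.045 m and x of loose_weight_c0 in the frame of case_b above 0.018 m) or (distance between loose_weight_c0 and case_c below 0.065 m and height (world z) of case_c above 0.045 m and x of loose_weight_c0 in the frame of case_c above 0.018 m))).
At the end, for the whole second after the job is handed in: The loose-weight case is held still by the fingers alone, an end label 35 to 180 mm before the scanner window, within 40 mm of its middle sideways and in height, within 0.30 rad of square and 0.25 of upright; the other two stand fully down in bays (8 mm) (((distance between loose_weight_c0 and case_a below 0.065 m and x of case_a in the frame of scanner_window between -0.244 and -0.099 m and y of case_a in the frame of scanner_window between -0.04 and 0.04 m and z of case_a in the frame of scanner_window between -0.072 and 0.008 m and angle between the x axis of case_a and the x axis of scanner, either way round below 0.3 rad and angle between case_a's own z axis and vertical below 0.25 rad and contact force between case_a and the fingers above 2 N and contact force between case_a and scanner below 0.2 N and contact force between case_a and tray below 0.2 N and linear speed of case_a below 0.03 m/s and (angle between case_b's own z axis and vertical below 0.065 rad and linear speed of case_b below 0.02 m/s and ((horizontal distance between case_b and tray_hole0 below 0.008 m and height (world z) of case_b below 0.012 m) or (horizontal distance between case_b and tray_hole1 below 0.008 m and height (world z) of case_b below 0.012 m) or (horizontal distance between case_b and tray_hole2 below 0.008 m and height (world z) of case_b below 0.012 m))) and (angle between case_c's own z axis and vertical below 0.065 rad and linear speed of case_c below 0.02 m/s and ((horizontal distance between case_c and tray_hole0 below 0.008 m and height (world z) of case_c below 0.012 m) or (horizontal distance between case_c and tray_hole1 below 0.008 m and height (world z) of case_c below 0.012 m) or (horizontal distance between case_c and tray_hole2 below 0.008 m and height (world z) of case_c below 0.012 m)))) or (distance between loose_weight_c0 and case_b below 0.065 m and x of case_b in the frame of scanner_window between -0.244 and -0.099 m and y of case_b in the frame of scanner_window between -0.04 and 0.04 m and z of case_b in the frame of scanner_window between -0.072 and 0.008 m and angle between the x axis of case_b and the x axis of scanner, either way round below 0.3 rad and angle between case_b's own z axis and vertical below 0.25 rad and contact force between case_b and the fingers above 2 N and contact force between case_b and scanner below 0.2 N and contact force between case_b and tray below 0.2 N and linear speed of case_b below 0.03 m/s and (angle between case_a's own z axis and vertical below 0.065 rad and linear speed of case_a below 0.02 m/s and ((horizontal distance between case_a and tray_hole0 below 0.008 m and height (world z) of case_a below 0.012 m) or (horizontal distance between case_a and tray_hole1 below 0.008 m and height (world z) of case_a below 0.012 m) or (horizontal distance between case_a and tray_hole2 below 0.008 m and height (world z) of case_a below 0.012 m))) and (angle between case_c's own z axis and vertical below 0.065 rad and linear speed of case_c below 0.02 m/s and ((horizontal distance between case_c and tray_hole0 below 0.008 m and height (world z) of case_c below 0.012 m) or (horizontal distance between case_c and tray_hole1 below 0.008 m and height (world z) of case_c below 0.012 m) or (horizontal distance between case_c and tray_hole2 below 0.008 m and height (world z) of case_c below 0.012 m)))) or (distance between loose_weight_c0 and case_c below 0.065 m and x of case_c in the frame of scanner_window between -0.244 and -0.099 m and y of case_c in the frame of scanner_window between -0.04 and 0.04 m and z of case_c in the frame of scanner_window between -0.072 and 0.008 m and angle between the x axis of case_c and the x axis of scanner, either way round below 0.3 rad and angle between case_c's own z axis and vertical below 0.25 rad and contact force between case_c and the fingers above 2 N and contact force between case_c and scanner below 0.2 N and contact force between case_c and tray below 0.2 N and linear speed of case_c below 0.03 m/s and (angle between case_a's own z axis and vertical below 0.065 rad and linear speed of case_a below 0.02 m/s and ((horizontal distance between case_a and tray_hole0 below 0.008 m and height (world z) of case_a below 0.012 m) or (horizontal distance between case_a and tray_hole1 below 0.008 m and height (world z) of case_a below 0.012 m) or (horizontal distance between case_a and tray_hole2 below 0.008 m and height (world z) of case_a below 0.012 m))) and (angle between case_b's own z axis and vertical below 0.065 rad and linear speed of case_b below 0.02 m/s and ((horizontal distance between case_b and tray_hole0 below 0.008 m and height (world z) of case_b below 0.012 m) or (horizontal distance between case_b and tray_hole1 below 0.008 m and height (world z) of case_b below 0.012 m) or (horizontal distance between case_b and tray_hole2 below 0.008 m and height (world z) of case_b below 0.012 m)))))); the arm keeps its last pose, push and grip.
It fails at once if a case whose weight is not loose is presented at the scanner window ((not (distance between loose_weight_c0 and case_a below 0.065 m) and x of case_a in the frame of scanner_window between -0.244 and -0.099 m and y of case_a in the frame of scanner_window between -0.04 and 0.04 m and z of case_a in the frame of scanner_window between -0.072 and 0.008 m) or (not (distance between loose_weight_c0 and case_b below 0.065 m) and x of case_b in the frame of scanner_window between -0.244 and -0.099 m and y of case_b in the frame of scanner_window between -0.04 and 0.04 m and z of case_b in the frame of scanner_window between -0.072 and 0.008 m) or (not (distance between loose_weight_c0 and case_c below 0.065 m) and x of case_c in the frame of scanner_window between -0.244 and -0.099 m and y of case_c in the frame of scanner_window between -0.04 and 0.04 m and z of case_c in the frame of scanner_window between -0.072 and 0.008 m)).
It fails at once if a bystander is pushed more than 30 mm (distance of any of timer, sample_pot from where it was at the start of the episode above 0.03 m).
It fails at once if a case is tipped over and let go ((contact force between case_a and the fingers below 0.1 N and angle between case_a's own z axis and vertical above 0.8 rad) or (contact force between case_b and the fingers below 0.1 N and angle between case_b's own z axis and vertical above 0.8 rad) or (contact force between case_c and the fingers below 0.1 N and angle between case_c's own z axis and vertical above 0.8 rad)).
It also fails if it takes over 72 s, if anything falls off the work surface, if the arm or the gripper's body presses on something with over 40 N, if the wrist force passes 120 N, or if a joint passes its speed limit or range.

## Working session

There is one attempt and no reset: what is moved stays moved. The work goes in short steps, Python scripts to look and compute and a tool call to move; the robot and the scene stay as the last step left them, time stands still between calls to the robot, and variables do not carry over. Pictures are saved under pics/ and viewed, at most 10 in all, crops included, and the job is handed in when it is done.

Besides the shell and the picture viewer there is one more tool, called after ">>>" as name(argument=value, ...) on one line, values as JSON. carry_out: Moves the arm, as the interface text tells. Shift numbers are shares of 400 mm and turn numbers shares of 30 degrees, none past 1 either way. Its arguments: {"type":"object","properties":{"targets":{"type":"array"},"jaw":{"type":"number"},"force":{"type":"number"}},"required":["targets"]}

```bash
mkdir -p pics; ls
cat > h.py <<'E'
import numpy as np, cv2
from cell import arm
def ray(p,uv):
    x=(uv[0]-p['cx'])/p['fx']; y=(uv[1]-p['cy'])/p['fy']
    a,b=x,y
    for _ in range(20):
        s=1+p['k1']*(a*a+b*b); a,b=x/s,y/s
    E=np.array(p['extrinsics']); R=E[:3,:3]; t=E[:3,3]
    return -R.T@t, R.T@np.array([a,-b,-1.])
def at(p,uv,z):
    o,d=ray(p,uv); return o+d*(z-o[2])/d[2]
def proj(p,P):
    E=np.array(p['extrinsics']); c=E[:3,:3]@np.asarray(P,float)+E[:3,3]
    a,b=c[0]/-c[2],-c[1]/-c[2]; s=1+p['k1']*(a*a+b*b)
    return np.array([p['fx']*a*s+p['cx'],p['fy']*b*s+p['cy']])
def save(p,n): cv2.imwrite(f'pics/{n}.png',cv2.cvtColor(p['image'],cv2.COLOR_RGB2BGR))
E
python3 - <<'E'
from h import *
import pickle
o=arm.get_obs(); print({k:np.round(v,3) for k,v in o.items()})
for n in('top','scene'):
    p=arm.get_image(n); save(p,n+'0'); pickle.dump(p,open(n+'.pkl','wb'))
    print(n,p['extrinsics'],p['k1'],p['fx'])
    for l in('case_a','tray','scanner','timer','sample_pot'):
        print(l,[(np.round(r['bbox']).tolist(),round(r['score'],2)) for r in arm.recognise(l,p)[:4]])
E
```

```text
pics
{'time': np.float64(0.0), 'q': array([ 1.036,  0.343,  1.525,  0.   ,  1.275, -0.146]), 'dq': array([-0.   , -0.   , -0.   ,  0.001, -0.   ,  0.002]), 'joint_efforts': array([ 1.0000e-03, -4.3125e+01, -2.4422e+01,  7.2000e-02,  5.6000e-02,
       -0.0000e+00]), 'eef_pos': array([0.199, 0.485, 0.226]), 'tcp_rot': array([-6.070e-01, -3.082e+00,  2.000e-03]), 'force': array([-0.248,  0.324, -0.005]), 'wrist_torque': array([ 0.044, -0.022,  0.008]), 'grasp_force': np.float64(0.0), 'gripper_width': np.float64(0.092)}
top [[ 0.03071486 -0.99943008  0.01400387 -0.04761265]
 [ 0.99551721  0.0318425   0.0890592  -0.48725955]
 [-0.08945437  0.01120566  0.99592788 -1.165299  ]
 [ 0.          0.          0.          1.        ]] -0.11040621126165277 435.7327090205487
case_a [([164.0, 218.0, 26.0, 52.0], 0.97), ([227.0, 207.0, 23.0, 50.0], 0.71), ([197.0, 211.0, 26.0, 52.0], 0.65), ([204.0, 212.0, 85.0, 68.0], 0.62)]
tray [([203.0, 212.0, 90.0, 70.0], 0.87)]
scanner [([199.0, 210.0, 28.0, 50.0], 0.38)]
timer [([304.0, 242.0, 22.0, 21.0], 0.84), ([198.0, 210.0, 28.0, 52.0], 0.31)]
sample_pot [([274.0, 216.0, 13.0, 9.0], 0.6)]
scene [[ 0.83159293 -0.55510191  0.01775018 -0.40947793]
 [ 0.28825553  0.45871011  0.84053184 -0.20948622]
 [-0.47472302 -0.69386375  0.54147128 -1.00269853]
 [ 0.          0.          0.          1.        ]] -0.04338209544565575 459.6299937445069
case_a [([266.0, 201.0, 40.0, 37.0], 0.88), ([244.0, 187.0, 40.0, 35.0], 0.7), ([225.0, 179.0, 42.0, 32.0], 0.67)]
tray [([245.0, 208.0, 91.0, 39.0], 0.95)]
scanner []
timer [([280.0, 259.0, 30.0, 23.0], 0.65)]
sample_pot [([282.0, 230.0, 15.0, 23.0], 0.87)]
```

```bash
ls pics
```

```text
scene0.png
top0.png
```

View pics/top0.png

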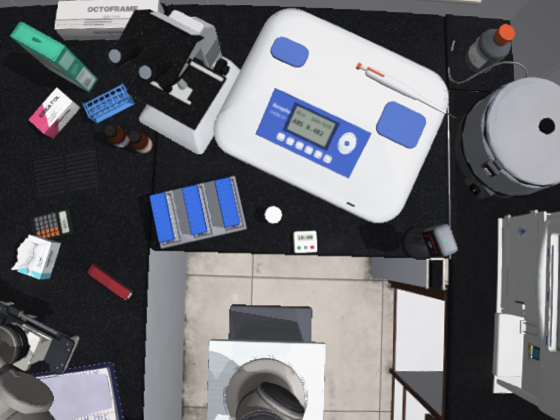

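View pics/scene0.png

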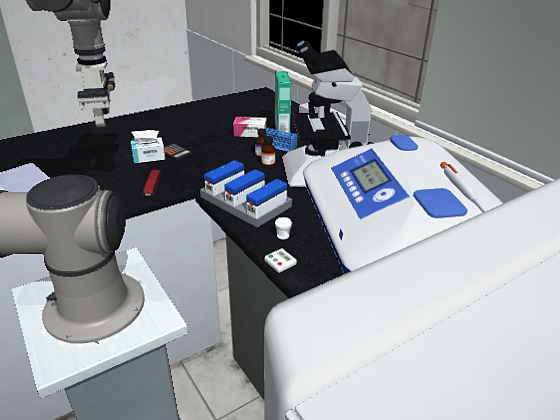

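The top view shows the tray with its cases at about (197,212), the pot at (274,215), the timer at (305,242), and the scanner at about (430,242) with the analyser above. The scene view hides the scanner. Next I segment the lids and zoom in on the scanner.

Run:
```python
from h import *
import pickle
p=pickle.load(open('top.pkl','rb')); im=p['image']
c=im[200:290,370:490]; cv2.imwrite('pics/scan_crop.png',cv2.cvtColor(cv2.resize(np.clip(c.astype(float)*1.6+15,0,255).astype(np.uint8),None,fx=6.5,fy=6.5,interpolation=cv2.INTER_CUBIC),cv2.COLOR_RGB2BGR))
m=((im[...,2]>90)&(im[...,2].astype(int)-im[...,0]>70)).astype(np.uint8); m[:,:140]=0; m[:,250:]=0; m[:165]=0; m[255:]=0
cs,_=cv2.findContours(m,0,1)
for k in cs:
    if cv2.contourArea(k)<200: continue
    q=np.array([at(p,x[0],.08)[:2] for x in k],np.float32)*1000
    r=cv2.minAreaRect(q); M=cv2.moments(q.reshape(-1,1,2)); print(r,cv2.boxPoints(r).round().tolist())
for n,uv,z in(('pot',(274,214),.048),('timer',(305,242),.018),('anal corner low',(375,222),.2),('analcorner right',(405,215),.2),('scanhead',(440,240),.19),('foot',(408,240),.0)): print(n,at(p,uv,z).round(3))
```

```text
((479.2721862792969, 283.4264221191406), (128.50733947753906, 42.27424621582031), 14.659558296203613) [[412.0, 288.0], [422.0, 247.0], [547.0, 279.0], [536.0, 320.0]]
((501.5362548828125, 198.68153381347656), (128.61257934570312, 42.25032043457031), 14.591268539428711) [[434.0, 203.0], [445.0, 162.0], [569.0, 194.0], [558.0, 235.0]]
((524.1192016601562, 113.8211669921875), (128.5005645751953, 41.3492431640625), 15.001733779907227) [[457.0, 117.0], [467.0, 77.0], [592.0, 110.0], [581.0, 150.0]]
pot [ 0.499 -0.01   0.048]
timer [ 0.428 -0.096  0.018]
anal corner low [ 0.473 -0.247  0.2  ]
analcorner right [ 0.491 -0.318  0.2  ]
scanhead [ 0.435 -0.407  0.19 ]
foot [ 0.443 -0.387  0.   ]
```

View pics/scan_crop.png

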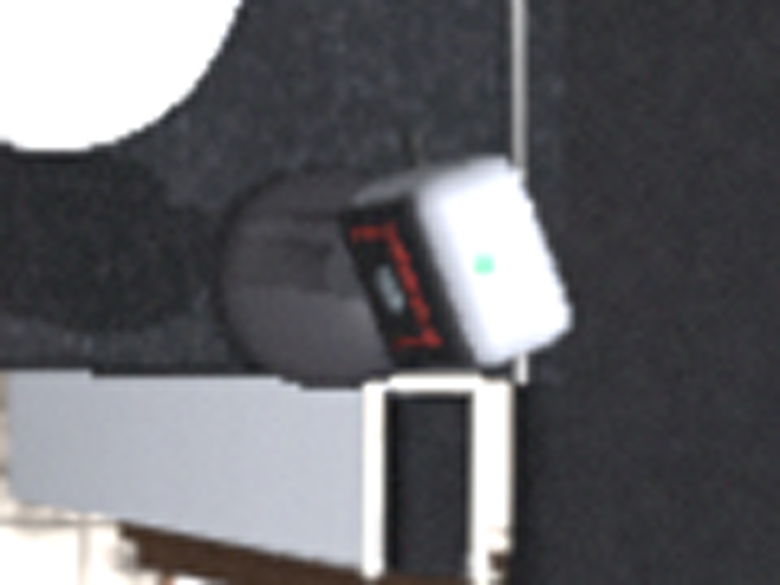

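Crop: the window faces left, towards +y. Its red aiming marks run from (360,235) to (435,340), and the grey top has corners at about (420,190), (510,160), (570,320) and (475,365). Now its pose.

Run:
```python
from h import *
import pickle
p=pickle.load(open('top.pkl','rb'))
f=lambda x,y,z: at(p,(370+(x+.5)/6.5-.5,200+(y+.5)/6.5-.5),z)[:2].round(3)
print('top z.195',[f(*c,.195) for c in((420,190),(510,160),(570,320),(475,365))])
print('win top edge z.19',f(340,215,.18),f(415,190,.195),f(470,365,.195))
print('black front lower edge',[ (f(342,213,z),f(400,360,z)) for z in (.12,.13,.15)])
print('white dot .15',f(388,287,.15))
print('foot left/bottom/top',f(218,275,.0),f(300,380,.0),f(330,168,0))
print('analyser edge',[at(p,c,.19)[:2].round(3) for c in((360,218),(375,223),(390,221),(400,214),(415,190))])
```

```text
top z.195 [array([ 0.461, -0.39 ]), array([ 0.473, -0.425]), array([ 0.415, -0.447]), array([ 0.398, -0.411])]
win top edge z.19 [ 0.452 -0.366] [ 0.461 -0.389] [ 0.398 -0.409]
black front lower edge [(array([ 0.457, -0.387]), array([ 0.401, -0.41 ])), (array([ 0.457, -0.383]), array([ 0.4  , -0.407])), (array([ 0.455, -0.377]), array([ 0.4  , -0.399]))]
white dot .15 [ 0.428 -0.395]
foot left/bottom/top [ 0.437 -0.373] [ 0.393 -0.409] [ 0.485 -0.422]
analyser edge [array([ 0.482, -0.213]), array([ 0.471, -0.249]), array([ 0.477, -0.285]), array([ 0.494, -0.309]), array([ 0.553, -0.345])]
```

>>> carry_out(targets=[0.1, -0.06, 0, 0.28, 0.1, -0.06, 0, 0.28, 0.1, -0.07, 0, 0.28, 0.1, -0.07, 0, 0.28, 0.1, -0.07, 0, 0.11, 0.1, -0.08, 0, 0, 0.1, -0.095, 0, 0, 0, 0, 0, 0], jaw=0.4, force=45)

```text
time: 1.4
eef_pos: [0.4664, 0.2926, 0.2264]
tcp_rot: [-0.319, 3.124, -0.002]
force: [0.2, 0.9, -0.3]
gripper_width: 0.064
grasp_force: 0.0
```

>>> carry_out(targets=[0.032, -0.023, -0.05, 0.1, 0, 0, -0.1, 0, 0, 0, -0.1, 0, 0, 0, 0, 0, 0, 0, 0, 0])

```text
time: 1.9
eef_pos: [0.4749, 0.288, 0.1273]
tcp_rot: [0.411, -3.114, 0.0]
force: [0.3, 0.9, 0.6]
gripper_width: 0.0646
grasp_force: 0.0
```

Run:
```python
from h import *
p=arm.get_image('wrist'); save(p,'w1'); o=arm.get_obs()
print(o['eef_pos'].round(4),o['tcp_rot'].round(3),2*np.degrees(np.arctan2(o['tcp_rot'][1],o['tcp_rot'][0]))-90,o['q'].round(2))
for r in arm.recognise('case_a',p)[:4]: print(np.round(r['bbox']),r['score'])
for c in([.479,.283],[.5015,.1987]):
  for s in(1,-1):
    for t in (1,-1):
      a=np.radians(14.7); print(proj(p,[c[0]+s*.064*np.cos(a)-t*.021*np.sin(a),c[1]+s*.064*np.sin(a)+t*.021*np.cos(a),.08]).round(),end=' ')
  print()
```

```text
[0.4758 0.2884 0.1285] [-4.110e-01  3.112e+00  1.000e-03] 105.05376174755821 [ 0.41  0.49  1.58  0.    1.07 -1.43]
[268. 212.  72. 165.] 0.9
[143. 200.  97. 147.] 0.87
[ 48. 206.  94. 153.] 0.77
[293. 323.] [233. 322.] [298. 137.] [227. 136.] 
[169. 322.] [111. 320.] [151. 137.] [ 83. 137.]
```

View pics/w1.png

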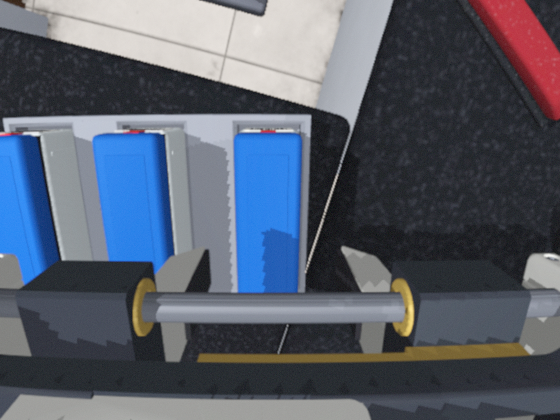

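The wrist view shows the first lid centred at column 268 with its near end at row 133. I predicted 262 and 137, so it is about 3 mm off. I'll settle and re-measure.

>>> carry_out(targets=[0, 0, 0, 0, 0, 0, 0, 0])

```text
time: 2.2
eef_pos: [0.4757, 0.288, 0.1283]
tcp_rot: [-0.411, 3.112, 0.001]
force: [-0.2, -0.1, -0.9]
gripper_width: 0.0645
grasp_force: 0.0
```

Run:
```python
from h import *
p=arm.get_image('wrist'); o=arm.get_obs()
print(o['eef_pos'].round(4),2*np.degrees(np.arctan2(o['tcp_rot'][1],o['tcp_rot'][0]))-90)
im=p['image'].astype(int)
m=((im[...,2]>90)&(im[...,2]-im[...,0]>70)).astype(np.uint8)
cs,_=cv2.findContours(m,0,1)
for k in cs:
    if cv2.contourArea(k)<1500: continue
    q=k[:,0,:]; q=q[(q[:,1]>150)&(q[:,1]<235)]
    P=np.array([at(p,x,.08)[:2] for x in q]); 
    a=np.radians(14.7); n=np.array([-np.sin(a),np.cos(a)])
    s=P@n; print('px',k[:,0].min(0),k[:,0].max(0),'lat edges',np.percentile(s,[10,90]).round(4), 'near end', min((at(p,x,.08)[:2]@np.array([np.cos(a),np.sin(a)]) for x in k[:,0])).round(4))
for c in([.479,.2834],[.5015,.1987],[.5241,.1138]): print(np.dot(c,n).round(4),(np.dot(c,[np.cos(a),np.sin(a)])-.064).round(4))
print('tcp lat',o['eef_pos'][:2]@n, proj(p,o['eef_pos']))
```

```text
[0.4755 0.2879 0.128 ] 105.0331623142782
px [  0 133] [ 59 284] lat edges [-0.0237  0.0134] near end 0.469
px [234 131] [301 292] lat edges [0.1351 0.1755] near end 0.4689
px [ 93 131] [173 273] lat edges [0.0488 0.0933] near end 0.469
0.1526 0.4712
0.0649 0.4715
-0.0229 0.4718
tcp lat 0.15783768401566345 [271.16679921 266.23448963]
```

>>> carry_out(targets=[0.002, -0.008, -0.06, 0, 0, 0, -0.09, 0, 0, 0, -0.06, 0, 0, 0, -0.03, 0, 0, 0, 0, 0, 0, 0, 0, 0])

```text
time: 2.85
eef_pos: [0.4766, 0.2847, 0.0317]
tcp_rot: [-0.411, 3.113, 0.001]
force: [1.0, 0.1, 0.2]
gripper_width: 0.0643
grasp_force: 0.0
```

>>> carry_out(targets=[0, 0, 0, 0, 0, 0, 0, 0, 0, 0, 0, 0, 0, 0, 0, 0, 0, 0, 0, 0], jaw=-1, force=50)

```text
time: 3.35
eef_pos: [0.4762, 0.2846, 0.0315]
tcp_rot: [-0.411, 3.113, 0.001]
force: [-0.9, -0.5, 5.9]
gripper_width: 0.042
grasp_force: 50.0
```

>>> carry_out(targets=[0, 0, 0.05, 0, 0, 0, 0.1, 0, 0, 0, 0.1, 0, 0, 0, 0.08, 0, -0.04, -0.01, 0, 0, 0, 0, 0, 0, 0, 0, 0, 0, 0, 0, 0, 0])

```text
time: 4.15
eef_pos: [0.4599, 0.2802, 0.1616]
tcp_rot: [0.41, -3.113, 0.001]
force: [-0.2, 0.1, -3.3]
gripper_width: 0.0416
grasp_force: 50.0
```

```bash
cat > st.py <<'E'
from h import *
o=arm.get_obs(); a=np.radians(14.7)
print(round(float(o['time']),2),o['eef_pos'].round(4),'yaw',round(2*np.degrees(np.arctan2(o['tcp_rot'][1],o['tcp_rot'][0]))-90,2),'w',o['gripper_width'].round(4),'gf',o['grasp_force'].round(1),'F',o['force'].round(2),'T',o['wrist_torque'].round(3),'Tlat',(o['wrist_torque'][:2]@np.array([-np.sin(a),np.cos(a)])).round(4))
E
python3 st.py
```

```text
Traceback (most recent call last):
  File "st.py", line 3, in <module>
    print(round(float(o['time']),2),o['eef_pos'].round(4),'yaw',round(2*np.degrees(np.arctan2(o['tcp_rot'][1],o['tcp_rot'][0]))-90,2),'w',o['gripper_width'].round(4),'gf',o['grasp_force'].round(1),'F',o['force'].round(2),'T',o['wrist_torque'].round(3),'Tlat',(o['wrist_torque'][:2]@np.array([-np.sin(a),np.cos(a)])).round(4))
                                                                                                                                          ^^^^^^^^^^^^^^^^^^^^^^^^
AttributeError: 'float' object has no attribute 'round'
```

```bash
sed -i "s/o\['gripper_width'\].round(4)/round(float(o['gripper_width']),4)/;s/o\['grasp_force'\].round(1)/round(float(o['grasp_force']),1)/" st.py; python3 st.py
```

```text
4.15 [0.4599 0.2802 0.1616] yaw -254.98 w 0.0416 gf 50.0 F [-0.17  0.06 -3.32] T [ 0.053  0.041 -0.001] Tlat 0.0262
```

>>> carry_out(targets=[-0.1, -0.026, 0, 0, -0.1, -0.026, 0, 0, 0.1, 0.026, 0, 0, 0.1, 0.026, 0, 0, -0.1, -0.026, 0, 0, -0.1, -0.026, 0, 0, 0.1, 0.026, 0, 0, 0.1, 0.026, 0, 0, 0, 0, 0, 0, 0, 0, 0, 0, 0, 0, 0, 0, 0, 0, 0, 0])

```text
time: 5.35
eef_pos: [0.4592, 0.2803, 0.1624]
tcp_rot: [0.411, -3.114, 0.0]
force: [0.2, 0.4, -3.2]
gripper_width: 0.0414
grasp_force: 50.0
```

```bash
python3 st.py
```

```text
5.35 [0.4592 0.2803 0.1624] yaw -254.96 w 0.0414 gf 50.0 F [ 0.18  0.38 -3.18] T [ 0.041  0.029 -0.074] Tlat 0.018
```

>>> carry_out(targets=[-0.1, -0.026, 0, 0, -0.1, -0.026, 0, 0, 0.1, 0.026, 0, 0, 0.1, 0.026, 0, 0, -0.1, -0.026, 0, 0, -0.1, -0.026, 0, 0, 0, 0, 0, 0, 0, 0, 0, 0, 0, 0, 0, 0, 0, 0, 0, 0])

```text
time: 6.35
eef_pos: [0.3808, 0.2599, 0.1632]
tcp_rot: [-0.41, 3.113, 0.001]
force: [0.4, -0.4, -3.7]
gripper_width: 0.0418
grasp_force: 50.0
```

```bash
python3 st.py
```

```text
6.35 [0.3808 0.2599 0.1632] yaw 105.02 w 0.0418 gf 50.0 F [ 0.45 -0.41 -3.74] T [ 0.018  0.009 -0.016] Tlat 0.0042
```

>>> carry_out(targets=[0.1, 0.026, 0, 0, 0.1, 0.026, 0, 0, 0, 0, 0, 0, 0, 0, 0, 0, 0, 0, 0, 0, 0, 0, 0, 0])

```text
time: 6.95
eef_pos: [0.4591, 0.2802, 0.1628]
tcp_rot: [0.411, -3.114, 0.0]
force: [-0.1, -0.6, -3.7]
gripper_width: 0.0417
grasp_force: 50.0
```

```bash
python3 st.py
```

```text
6.95 [0.4591 0.2802 0.1628] yaw -254.96 w 0.0417 gf 50.0 F [-0.13 -0.58 -3.74] T [0.082 0.03  0.01 ] Tlat 0.0084
```

```bash
cat > av.py <<'E'
from h import *
a=np.radians(14.7); n=np.array([-np.sin(a),np.cos(a)]); T=[]
for i in range(7):
    arm.get_image('wrist'); T.append(arm.get_obs()['wrist_torque'][:2]@n)
o=arm.get_obs(); print(o['time'],o['eef_pos'].round(4),np.round(T,3),'mean',np.mean(T).round(4))
E
python3 av.py
```

```text
7.3 [0.4598 0.2804 0.1629] [ 0.009 -0.006  0.046  0.013  0.049  0.003 -0.026] mean 0.0126
```

>>> carry_out(targets=[-0.1, -0.026, 0, 0, -0.1, -0.026, 0, 0, 0.1, 0.026, 0, 0, 0.1, 0.026, 0, 0, -0.1, -0.026, 0, 0, -0.1, -0.026, 0, 0, 0, 0, 0, 0, 0, 0, 0, 0])

```text
time: 8.1
eef_pos: [0.3796, 0.2597, 0.1631]
tcp_rot: [-0.412, 3.114, 0.0]
force: [0.3, -0.4, -2.0]
gripper_width: 0.0418
grasp_force: 50.0
```

```bash
python3 av.py
```

```text
8.45 [0.3804 0.2597 0.1628] [ 0.001 -0.007  0.017  0.077 -0.034 -0.005  0.024] mean 0.0102
```

Case 1 shows no balance shift, so it's sound. Putting it back.

>>> carry_out(targets=[0.1, 0.026, 0, 0, 0.1, 0.026, 0, 0, 0.04, 0.01, 0, 0, 0, 0, -0.1, 0, 0, 0, -0.1, 0, 0, 0, 0, 0, 0, 0, 0, 0])

```text
time: 9.15
eef_pos: [0.476, 0.2844, 0.0829]
tcp_rot: [0.41, -3.114, 0.0]
force: [0.2, -1.2, -2.7]
gripper_width: 0.0417
grasp_force: 50.0
```

```bash
python3 st.py
```

```text
9.15 [0.476  0.2844 0.0829] yaw -254.98 w 0.0417 gf 50.0 F [ 0.18 -1.23 -2.67] T [ 0.05  -0.02   0.024] Tlat -0.0322
```

>>> carry_out(targets=[0, 0, -0.05, 0, 0, 0, -0.04, 0, 0, 0, -0.03, 0, 0, 0, -0.01, 0, 0, 0, 0, 0, 0, 0, 0, 0])

```text
time: 9.75
eef_pos: [0.4766, 0.2847, 0.0318]
tcp_rot: [-0.411, 3.113, 0.001]
force: [-0.4, 0.6, -3.3]
gripper_width: 0.0419
grasp_force: 50.0
```

```bash
python3 st.py
```

```text
9.75 [0.4766 0.2847 0.0318] yaw 105.03 w 0.0419 gf 50.0 F [-0.36  0.59 -3.31] T [0.014 0.077 0.021] Tlat 0.071
```

>>> carry_out(targets=[0, 0, -0.003, 0, 0, 0, -0.002, 0, 0, 0, 0, 0])

```text
time: 10.05
eef_pos: [0.4767, 0.2848, 0.0314]
tcp_rot: [-0.411, 3.112, 0.001]
force: [-3.1, -1.4, 14.4]
gripper_width: 0.0417
grasp_force: 50.0
```

>>> carry_out(targets=[0, 0, 0, 0, 0, 0, 0, 0, 0, 0, 0, 0], jaw=0.4)

```text
time: 10.35
eef_pos: [0.4762, 0.2845, 0.0291]
tcp_rot: [-0.411, 3.114, 0.001]
force: [-0.0, 0.3, -0.1]
gripper_width: 0.061
grasp_force: 0.0
```

>>> carry_out(targets=[0, 0, 0.04, 0, 0, 0, 0.1, 0, 0, 0, 0.1, 0, 0.028, -0.106, 0, 0, 0.028, -0.106, 0, 0, 0, 0, 0, 0, 0, 0, 0, 0])

```text
time: 11.05
eef_pos: [0.4985, 0.1989, 0.1247]
tcp_rot: [0.407, -3.115, -0.001]
force: [-0.2, 0.7, -0.2]
gripper_width: 0.064
grasp_force: 0.0
```

```bash
python3 st.py
python3 - <<'E'
from h import *
p=arm.get_image('top'); im=p['image']; a=np.radians(14.7); n=np.array([-np.sin(a),np.cos(a)])
p2=arm.get_image('wrist'); save(p2,'w2')
im=p2['image'].astype(int); m=((im[...,2]>90)&(im[...,2]-im[...,0]>70)).astype(np.uint8)
for k in cv2.findContours(m,0,1)[0]:
    if cv2.contourArea(k)<1500: continue
    q=k[:,0,:]; q=q[(q[:,1]>150)&(q[:,1]<220)]
    P=np.array([at(p2,x,.08)[:2] for x in q]); s=P@n; print(k[:,0].min(0),k[:,0].max(0),np.percentile(s,[10,90]).round(4))
E
```

```text
11.05 [0.4985 0.1989 0.1247] yaw -255.11 w 0.064 gf 0.0 F [-0.22  0.69 -0.17] T [ 0.088  0.032 -0.02 ] Tlat 0.0085
[369 135] [450 273] [0.1291 0.1738]
[238 133] [307 292] [0.0469 0.0875]
[ 94 133] [176 273] [-0.0396  0.0052]
```

View pics/w2.png

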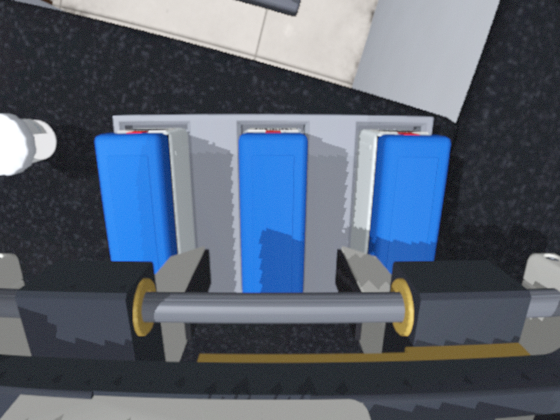

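The first case is seated level with the others, and the gripper is centred over the middle case (lid columns 238–307).

>>> carry_out(targets=[0, 0, -0.06, 0, 0, 0, -0.08, 0, 0, 0, -0.06, 0, 0, 0, -0.032, 0, 0, 0, 0, 0])

```text
time: 11.65
eef_pos: [0.4969, 0.2002, 0.0303]
tcp_rot: [0.412, -3.111, 0.0]
force: [-0.7, 0.5, 0.5]
gripper_width: 0.064
grasp_force: 0.0
```

>>> carry_out(targets=[0, 0, 0, 0, 0, 0, 0, 0, 0, 0, 0, 0, 0, 0, 0, 0], jaw=-1)

```text
time: 12.05
eef_pos: [0.4989, 0.1998, 0.033]
tcp_rot: [-0.41, 3.113, 0.001]
force: [-1.2, 0.0, 4.2]
gripper_width: 0.0417
grasp_force: 50.0
```

>>> carry_out(targets=[0, 0, 0.05, 0, 0, 0, 0.1, 0, 0, 0, 0.1, 0, 0, 0, 0.08, 0, -0.04, -0.01, 0, 0, -0.1, -0.026, 0, 0, -0.1, -0.026, 0, 0, 0.1, 0.026, 0, 0, 0.1, 0.026, 0, 0, 0, 0, 0, 0, 0, 0, 0, 0, 0, 0, 0, 0])

```text
time: 13.25
eef_pos: [0.4813, 0.1953, 0.1635]
tcp_rot: [0.41, -3.113, 0.0]
force: [-0.3, -0.1, -4.3]
gripper_width: 0.0421
grasp_force: 50.0
```

```bash
python3 st.py; python3 av.py
```

```text
13.25 [0.4813 0.1953 0.1635] yaw -254.98 w 0.0421 gf 50.0 F [-0.32 -0.13 -4.34] T [ 0.03   0.094 -0.048] Tlat 0.083
13.6 [0.482  0.1956 0.1641] [0.197 0.092 0.021 0.089 0.059 0.13  0.089] mean 0.0966
```

>>> carry_out(targets=[-0.1, -0.026, 0, 0, -0.1, -0.026, 0, 0, 0.1, 0.026, 0, 0, 0.1, 0.026, 0, 0, -0.1, -0.026, 0, 0, -0.1, -0.026, 0, 0, 0, 0, 0, 0, 0, 0, 0, 0])

```text
time: 14.4
eef_pos: [0.4019, 0.1748, 0.1643]
tcp_rot: [-0.411, 3.114, 0.0]
force: [-0.2, 0.2, -4.5]
gripper_width: 0.0415
grasp_force: 50.0
```

```bash
python3 av.py
```

```text
14.75 [0.4028 0.1749 0.1641] [-0.042 -0.054 -0.039  0.014 -0.02  -0.003 -0.074] mean -0.031
```

>>> carry_out(targets=[0.1, 0.026, 0, 0, 0.1, 0.026, 0, 0, -0.1, -0.026, 0, 0, -0.1, -0.026, 0, 0, 0.1, 0.026, 0, 0, 0.1, 0.026, 0, 0, 0, 0, 0, 0, 0, 0, 0, 0])

```text
time: 15.55
eef_pos: [0.4828, 0.1956, 0.1634]
tcp_rot: [0.41, -3.114, -0.0]
force: [0.2, 1.3, -3.6]
gripper_width: 0.042
grasp_force: 50.0
```

```bash
python3 st.py; python3 av.py
```

```text
15.55 [0.4828 0.1956 0.1634] yaw -254.98 w 0.042 gf 50.0 F [ 0.19  1.3  -3.6 ] T [ 0.013  0.088 -0.012] Tlat 0.082
15.9 [0.4819 0.1955 0.1641] [0.048 0.053 0.07  0.101 0.048 0.056 0.096] mean 0.0675
```

The middle case's balance swings clearly (+0.097, −0.031, +0.068 Nm), so it's the loose one. One more full shake, then on to the scanner.

>>> carry_out(targets=[-0.1, -0.026, 0, 0, -0.1, -0.026, 0, 0, 0, 0, 0, 0, 0.1, 0.026, 0, 0, 0.1, 0.026, 0, 0, 0, 0, 0, 0, -0.1, -0.026, 0, 0, -0.1, -0.026, 0, 0, 0, 0, 0, 0, 0, 0, 0, 0])

```text
time: 16.9
eef_pos: [0.4018, 0.1748, 0.1645]
tcp_rot: [-0.411, 3.113, 0.0]
force: [0.3, 0.0, -3.9]
gripper_width: 0.042
grasp_force: 50.0
```

>>> carry_out(targets=[-0.003, -0.04, 0, -0.1, -0.007, -0.085, 0, -0.25, -0.007, -0.085, 0, -0.25, -0.007, -0.085, 0, -0.25, -0.007, -0.085, 0, -0.25, -0.007, -0.085, 0, -0.25, -0.007, -0.085, 0, -0.25, -0.007, -0.085, 0, -0.25, -0.007, -0.085, 0, -0.25, -0.007, -0.085, 0, -0.25, 0, -0.06, 0, -0.1, 0, 0, 0, 0])

```text
time: 18.1
eef_pos: [0.3773, -0.1749, 0.1645]
tcp_rot: [1.539, 2.735, -0.001]
force: [0.3, 0.5, -3.4]
gripper_width: 0.0419
grasp_force: 50.0
```

```bash
python3 st.py
```

```text
18.1 [ 0.3773 -0.1749  0.1645] yaw 31.27 w 0.0419 gf 50.0 F [ 0.29  0.46 -3.41] T [-0.067 -0.012 -0.027] Tlat 0.0051
```

>>> carry_out(targets=[-0.005, -0.055, -0.01, -0.12, -0.005, -0.055, -0.01, -0.12, -0.005, -0.055, -0.015, -0.12, 0, 0, 0, 0, 0, 0, 0, 0, 0, 0, 0, 0])

```text
time: 18.7
eef_pos: [0.3702, -0.2365, 0.1501]
tcp_rot: [1.784, 2.586, 0.001]
force: [0.6, -0.2, -3.6]
gripper_width: 0.0418
grasp_force: 50.0
```

```bash
python3 st.py
python3 - <<'E'
from h import *
p=arm.get_image('top'); q=arm.get_image('wrist')
print(arm.recognise('scanner',q)[:2],arm.recognise('scanner',p)[:2])
c=cv2.resize(p['image'][170:300,340:480],None,fx=4,fy=4,interpolation=cv2.INTER_CUBIC)
w=q['image']; h=520
cv2.imwrite('pics/fin.png',cv2.cvtColor(c,cv2.COLOR_RGB2BGR)); save(q,'w3')
E
```

```text
18.7 [ 0.3702 -0.2365  0.1501] yaw 20.81 w 0.0418 gf 50.0 F [ 0.65 -0.17 -3.64] T [-0.075  0.059  0.039] Tlat 0.0758
[] [{'bbox': [430.1, 238.9, 51.8, 33.9], 'score': 0.93}]
```

View pics/fin.png

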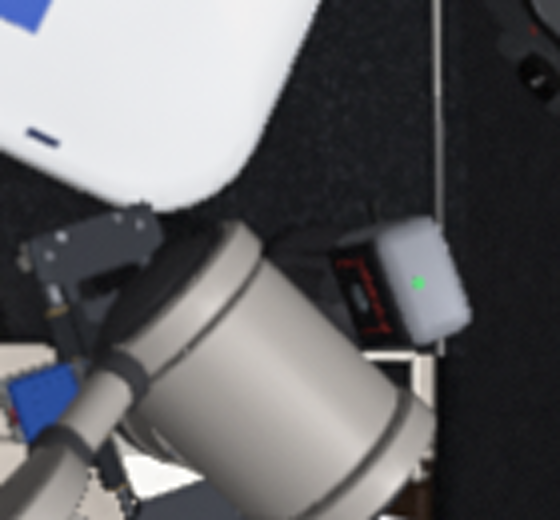

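View pics/w3.png

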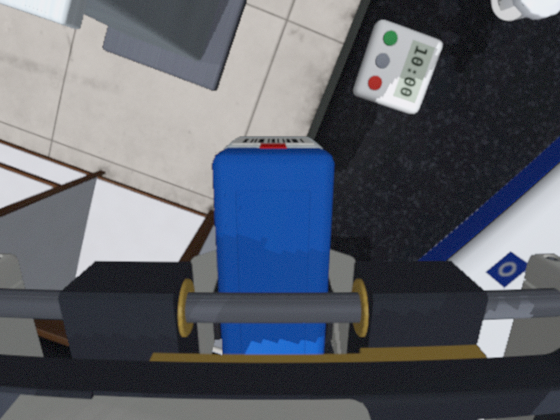

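The case is held level and aligned with the gripper. Its end label is about 105 mm from the window and centred on it, so I'm handing in.

>>> carry_out(targets=[0, 0, 0, 0, 0, 0, 0, 0])

```text
time: 19.1
eef_pos: [0.37, -0.2371, 0.1501]
tcp_rot: [1.785, 2.585, 0.0]
force: [0.5, 0.5, -3.2]
gripper_width: 0.0414
grasp_force: 50.0
```

```bash
python3 -c "
from cell import arm
print(arm.job_done())"
```

```text
the job is handed in; nothing more can be done
None
```

The rattling case was the one in the middle bay: I shook it, presented it level about 10 cm from the scanner window and handed the job in still holding it there, though hand-in returned no verdict. The one sound case I lifted is back down in its bay, and the third was never lifted.

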